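# Lock the battery hatch of the classroom power pack

### The arm

A 6-joint arm with a two-finger parallel gripper is mounted at the origin on the work surface. World frame = base frame: x ahead of the robot, y to its left, z up, the work surface at z = 0. Lengths are in m, angles in degrees, forces in N, time in s.
With the tool pointing down it reaches from about 0.375 to 0.9 m from the base axis. Payload 3.1 kg.
Tool frame: the origin (TCP) lies on the centre line of the jaws, within the pads' length; the fingertips stand 8 mm ahead of it and the grasp point (between the pads) lies 11 mm behind it; y points along the fingers, x is the direction in which the jaws open and shut, and the axes are right-handed (so a half turn about y gives the same grasp; the last joint's range is limited). The gripper opens to 87 mm and grips with 3 to 60 N. Pads are 19 mm wide; open, the fingers measure 117 mm over their backs; the gripper's body (75 mm by 190 mm) begins 51 mm behind the grasp point.
Start: joints at [-10.227, 30.224, 82.088, -0, 67.689, -10.227], TCP at [0.625, 0, 0.231] pointing down, gripper open.
Joint ranges: [-176.69, 176.69], [-43.24, 126.21], [12.49, 139.97], [-82, 262], [0, 151.66], [-163.58, 163.58]. Speed limits (degrees/s): [159.86, 159.86, 180, 180, 180, 180].

### API

Orientations are given as a 3x3 rotation matrix whose columns are the frame's x, y, z axes.
In Python, from rig import read_state, imaging, job, spotter gives the robot as it stands.
- The arm moves only by the tool apply_moves, never from a script. Its argument "steps" is a list of rows, each an object of numbers: "x", "y", "z": the shift along the world's x, y, z in mm; "spin": the turn about the world's z in rad. In form: [{"x": .., "y": .., "z": .., "spin": ..}, ...]. A call has 1 to 12 rows; each row shifts and turns the pose as measured when the row begins; what a row does not reach is not made up. A row lasts 1/10 s, in which the tool goes at most 50 mm and 8.59 degrees, less where a joint would pass 70% of its speed; a pose out of reach is approached as far as the arm can. A call is refused whole if a number of a shift passes 50 or a number of a turn 0.15, either way. A call with a gripper value outside its range is refused whole. "grip" is the finger opening in mm, from 0 to 87, set as the call begins (left out, the last holds). The fingers move at their own pace and stop on an object; the grip force is fixed at half the most. Time passes only in rows, so rows that do not move let the fingers close. It gives the time, the measured TCP pose, the force and the opening at its end, in the units of the state.
- read_state(): the state, without advancing time (a new reading comes with each control period).
- imaging.capture(name): name is "scene" or "side" or "wrist"; returns the picture (420x560x3 uint8, red, green, blue); there is no depth.
- imaging.camera_params(name): a dict with "fov_y" (degrees; the focal length in pixels is half the picture's height over the tangent of half this angle, whatever the lens; pixels are square), "cx", "cy" (the principal point, pixels), "R" (3x3) and "t" (3): a world point X has camera coordinates R X + t. Camera axes: x right, y down, z forward; pixel columns grow to the right and rows downward; lengths in m; the calibration is good to about 2 mm. A picture is of the moment at which its call begins: read the wrist's pose just before it. camera_params takes no time and is no camera call; for the wrist camera it gives the pose at the moment of the call.
- job.hand_in(): hands the job in, once; it reports no verdict.
Trained networks look in the newest picture that a camera, given by its name, has taken for a name from the list of things; names that differ only in an ending like _2 or _b are one class to them, and where a whole thing is asked for, a point or a joint stands for the part that bears it (a point fixed in the world has none). Each returns a list of dicts, best first, with "score" (0 to 1); they miss things now and then, are a little off and sometimes report something else, mostly with a low value. They report only what shows in the picture. A call takes as long as a camera call.
- spotter.cut_out(name, camera): "mask" (420x560 bool, what is visible of it) and "rect" ([left, top, width, height] in pixels, round what is visible of it).
The state is a dict: "time_s": time; "joint_positions": joint angles; "qvel": joint speeds; "tau": joint torques, N m; "position": TCP position; "tcp_rot": TCP orientation; "force": force on the tool from outside, world axes, zero at the start; "moment": the same for the moment, N m; "opening": opening from 0.0 (shut) to 1.0 (fully open).
Only numpy, scipy, OpenCV 4.12 (cv2) and the standard library are available. Lean on these libraries where they do the work, as an engineer would, in place of code of your own. Each camera call takes 0.05 s, during which the arm holds its last target.

### The job

The battery hatch of the power pack has sprung ajar. With a fingertip in the slot of its round latch, press the hatch down flush and, keeping it pressed, turn the latch a quarter turn clockwise (seen from above) to its stop, so that the hatch stays locked shut when you let go; then withdraw. Do not pull the hatch open, and leave everything else on the table and on the pack where it stands.

Things in the scene. Friction and masses are not known exactly. Their poses are not given: they have to be found in the camera images.
- case: grey power pack fixed to the table: 200 mm (its x) by 320 mm (its y), top 83 mm up. Origin: centre of its underside; x points to the hinge side, z up. The aluminium hatch (176 x 150 mm) is on its -y half; the other half has a meter, terminals and a plain small dial. Hatch shut: the latch's axis is upright at x = -25, y = -70 mm in this frame, the slot's floor 87 mm above the table.
- hatch (a joint): hinge angle of the hatch, rad: 0 = shut flush (hard stop), grows as it rises. Hinge along the case's y at its x = +90 mm, 78 mm up, 115 mm from the latch's axis. A spring holds the unlocked hatch ajar at about 0.15 (latch 17 mm up); about 5 N down on the latch shuts it. Locked and let go, it rests on its keeper at about 0.02.
- latch (a joint): turn of the latch, rad, clockwise seen from above: 0 to 0.3 at the start (unlocked), 1.571 = locked (hard stop). Friction 0.08 N m; stays where left. From about 0.8 on its hidden tongue goes under a keeper, only if the hatch is pressed to within 2 mm of shut at the latch; turned with the hatch ajar, it keeps the hatch from shutting.
- latch_slot (a point): centre of the slot's floor, on the latch's axis; moves with the latch. z: axis, up; y: along the slot (along the case's y at latch 0, along its x when locked). The latch is a black disc, 85 mm wide, in a grey collar 104 mm wide outside; both end 14 mm above the floor. Slot right across the disc: 30 mm wide, 14 deep, 86 long, closed by the collar; takes the shut fingertips or one.
- can: bystander, loose: upright closed aluminium can, 80 mm diameter, 110 mm tall; origin at the centre of its underside. Leave it.
- tube: bystander, loose: short open steel tube standing on end, 60 mm diameter, 50 mm tall; origin at the centre of its underside. Leave it.
- bolt: bystander, loose: white nylon rod 18 mm in diameter standing upright in two dark hexagon nuts (34 mm across), 85 mm tall; origin at the centre of its underside. Leave it.
- nut: bystander, loose: dark steel hexagon nut lying flat, 34 mm across, 16 mm tall; origin at the centre of its underside. Leave it.
- phone: bystander, loose: black phone lying flat, 150 x 72 x 9 mm; origin at the centre of its underside. Leave it.
- ruler: bystander, loose: wooden ruler lying flat, 28 x 300 x 5 mm, long side along its own y; origin at the centre of its underside. Leave it.
- weight: bystander, loose: brass slotted-mass style weight with a small knob, 40 mm diameter, 52 mm tall, standing on top of the power pack beside the hatch; origin at the centre of its underside. Leave it.

How it is judged:
By the outcome, as a careful person would: the job done as asked, in the order asked, and still so for the second after the job is handed in, with the robot touching nothing.
It also fails if it takes over 38 s, if anything falls off the work surface, if the arm or the gripper's body presses on something with over 40 N, if the wrist force passes 120 N, or if a joint passes its speed limit or range.

## Working session

There is one attempt and no reset: what is moved stays moved. The work goes in short steps, Python scripts to look and compute and a tool call to move; the robot and the scene stay as the last step left them, time stands still between calls to the robot, and variables do not carry over. Pictures are saved under pics/ and viewed, and the job is handed in when it is done.

Besides the shell and the picture viewer there is one more tool, called after "Call:" in YAML: its name, and indented under it one key for each argument. apply_moves: Moves the arm, as the interface text tells. Its arguments: {"type":"object","properties":{"steps":{"type":"array"},"grip":{"type":"number"}},"required":["steps"]}

```bash
ls; mkdir -p pics
python3 - <<'E'
from rig import read_state, imaging, job, spotter
import cv2,numpy as np
s=read_state();print(s['time_s'],s['position'],s['tcp_rot'],s['opening'],s['force'])
for c in ["scene","side","wrist"]:
    im=imaging.capture(c);cv2.imwrite(f"pics/{c}0.png",im[:,:,::-1]);p=imaging.camera_params(c);print(c,p)
E
```

```text
pics
0.0 [6.24276451e-01 1.54540287e-04 2.29585351e-01] [[ 9.99997735e-01 -2.12838595e-03  2.00830429e-05]
 [-1.92553775e-05  3.88889756e-04  9.99999924e-01]
 [-2.12839360e-03 -9.99997659e-01  3.88847892e-04]] 1.0027231164043402 [ 0.08243918 -0.27241617 -0.26209647]
scene {'fov_y': 54.760673009008386, 'cx': 277.7895938822063, 'cy': 205.34468056186586, 'R': array([[-0.82464718,  0.56562691, -0.00481918],
       [ 0.41006404,  0.5919348 , -0.69387367],
       [-0.38962098, -0.57417714, -0.72008062]]), 't': array([ 0.43805338, -0.20122105,  1.08154448])}
side {'fov_y': 50.7048105283366, 'cx': 288.00729010013436, 'cy': 207.74068100184098, 'R': array([[ 0.84345037, -0.53700508,  0.01473157],
       [-0.32896819, -0.53798688, -0.77611214],
       [ 0.42470154,  0.64976585, -0.63042282]]), 't': array([-0.41239419,  0.29305375,  0.81997369])}
wrist {'fov_y': 64.9219821420012, 'cx': 279.8117497587972, 'cy': 209.02285175072785, 'R': array([[ 0.99999612,  0.00137695, -0.00242134],
       [ 0.0019585 , -0.96569203,  0.25968263],
       [-0.00198069, -0.25968636, -0.96569098]]), 't': array([-0.6242131 , -0.03308441,  0.39008594])}
```

View pics/scene0.png

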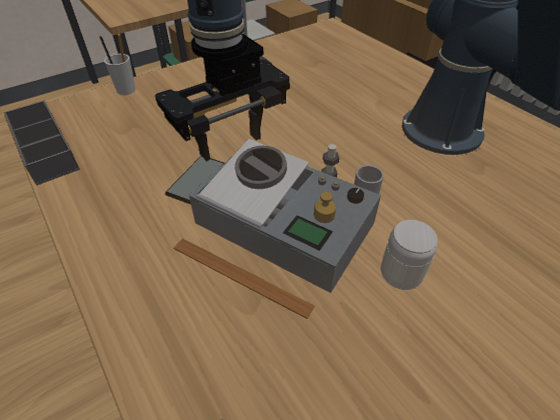

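View pics/side0.png

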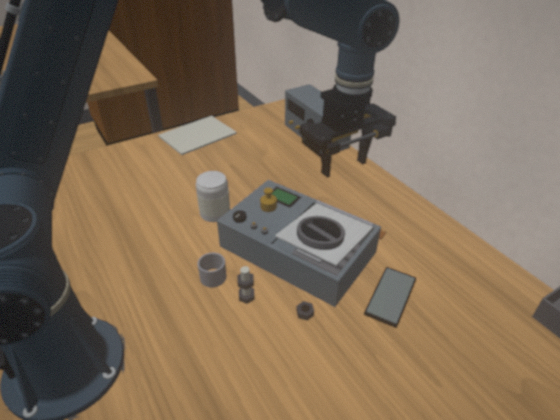

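View pics/wrist0.png

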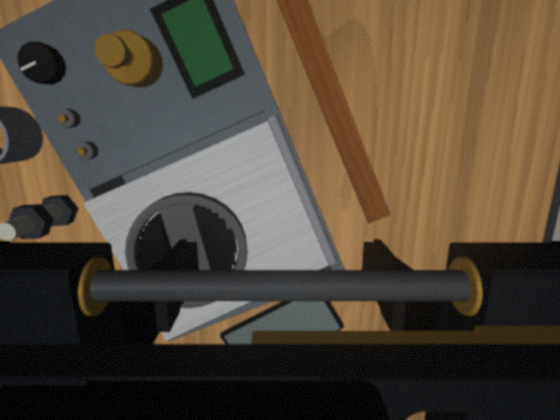

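Run:
```python
from rig import read_state, imaging, job, spotter
import cv2,numpy as np
for c in ["scene","side","wrist"]:
    im=cv2.imread(f"pics/{c}0.png")
    for n in ["case","latch"]:
        r=spotter.cut_out(n,c)
        for d in r[:2]:
            m=d['mask'];ys,xs=np.nonzero(m);print(c,n,d['score'],d['rect'],xs.mean(),ys.mean())
        if r:
            np.save(f"m_{c}_{n}.npy",r[0]['mask'])
    if c!="wrist":
        x0,y0=(180,130) if c=="scene" else (205,165)
        z=cv2.resize(im[y0:y0+150,x0:x0+200],None,fx=4,fy=4,interpolation=cv2.INTER_CUBIC)
        for i in range(0,200,20):
            cv2.putText(z,str(x0+i),(i*4,10),0,.35,(0,0,255));cv2.line(z,(i*4,0),(i*4,600),(0,0,255) if 0 else (90,90,200),1) if i%20==0 else 0
        for i in range(0,150,20):
            cv2.putText(z,str(y0+i),(0,i*4+10),0,.35,(0,0,255));cv2.line(z,(0,i*4),(800,i*4),(90,90,200),1)
        cv2.imwrite(f"pics/{c}0z.png",z)
```

```text
scene case 0.75 [192.5, 137.7, 188.4, 156.0] 284.70348369531587 212.3367984654415
scene latch 0.94 [239.8, 150.1, 40.8, 30.3] 260.03317073170734 164.94731707317072
side case 0.81 [217.4, 181.1, 162.5, 127.5] 301.11932888204075 240.51549392227358
side latch 0.58 [302.5, 217.5, 40.4, 24.8] 321.97387518142233 229.74746008708271
wrist case 0.93 [0.0, 1.1, 342.6, 338.5] 171.5502117556468 140.77638924537987
wrist latch 0.94 [135.8, 204.8, 104.2, 66.3] 188.19290905086984 237.15018718343978
```

View pics/scene0z.png

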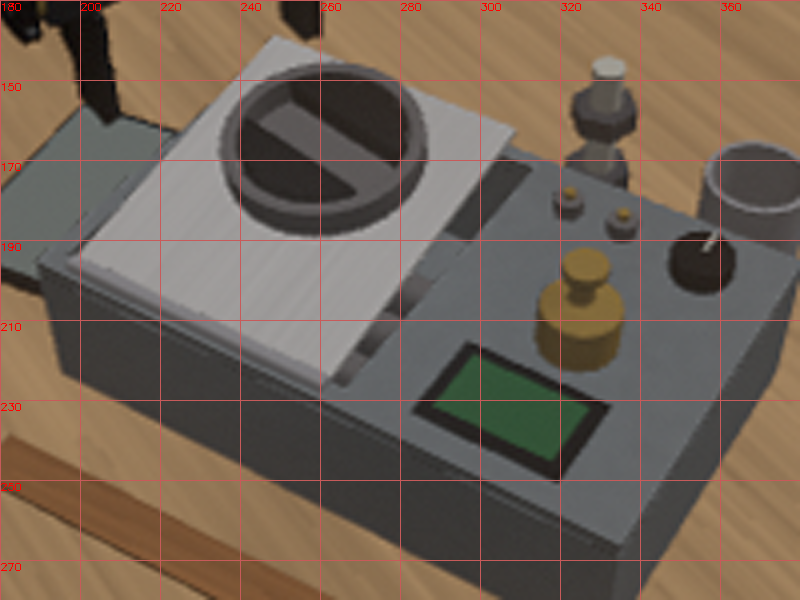

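View pics/side0z.png

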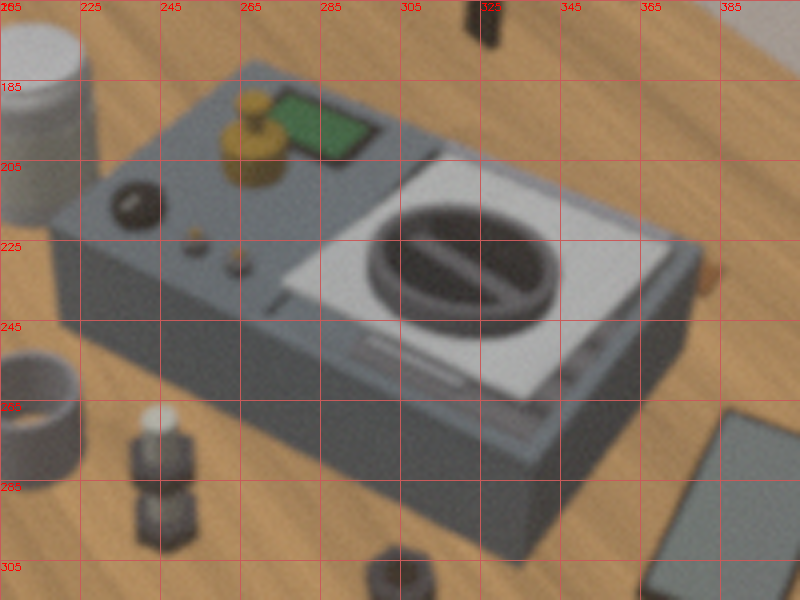

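```bash
cat > h.py <<'E'
from rig import read_state, imaging, job, spotter
import cv2,numpy as np
def P(c,X,p=None):
    p=p or imaging.camera_params(c);f=210/np.tan(np.radians(p['fov_y']/2))
    q=np.asarray(X)@p['R'].T+p['t'];return np.c_[p['cx']+f*q[:,0]/q[:,2],p['cy']+f*q[:,1]/q[:,2]]
def W(pose,L):
    x,y,a=pose;c,s=np.cos(a),np.sin(a);L=np.asarray(L,float)
    return np.c_[x+c*L[:,0]-s*L[:,1],y+s*L[:,0]+c*L[:,1],L[:,2]]
def hp(L,th): # hatch-frame point in shut case coords -> rotated about hinge
    L=np.asarray(L,float);dx=L[:,0]-.09;dz=L[:,2]-.078
    # rise: point at -x goes up
    return np.c_[.09+dx*np.cos(th)+dz*np.sin(th),L[:,1],.078-dx*np.sin(th)+dz*np.cos(th)]
E
python3 - <<'E'
from h import *
from scipy.optimize import least_squares
C={'scene':[((.1,-.16,.083),(190.5,195.5)),((.1,.16,.083),(334.5,266)),((-.1,.16,.083),(379.5,195)),((.1,-.16,0),(195.5,223))],
'side':[((.1,.16,.083),(267.5,180)),((-.1,.16,.083),(217,221)),((-.1,-.16,.083),(338,280)),((.1,-.16,.083),(380,227)),((-.1,-.16,0),(334.5,305.5)),((-.1,.16,0),(221,246))]}
H={'scene':(260.7,163.5),'side':(321,230.8)}
def res(v,full=False):
    r=[]
    for c in C:
        X=W(v[:3],[a for a,b in C[c]]);r.append(P(c,X)-np.array([b for a,b in C[c]]))
        r.append(P(c,W(v[:3],hp([(-.025,-.07,.101)],v[3])))-np.array(H[c]))
    r=np.vstack(r);return r if full else r.ravel()
s=least_squares(res,[.55,.08,.4,.15],loss='soft_l1');print(s.x,np.degrees(s.x[2]));print(res(s.x,True).round(1))
v=s.x;np.save('pose.npy',v)
print('shut slot',W(v[:3],[(-.025,-.07,.087)]),'ajar slot',W(v[:3],hp([(-.025,-.07,.087)],v[3])))
t=np.linspace(0,2*np.pi,60)
for c in ['scene','side','wrist']:
    im=cv2.imread(f'pics/{c}0.png')
    def poly(L,col,th=v[3],cl=True):
        q=P(c,W(v[:3],hp(L,th)));cv2.polylines(im,[np.round(q*16).astype(np.int32)],cl,col,1,cv2.LINE_AA,4)
    poly([(.1,-.16,.083),(.1,.16,.083),(-.1,.16,.083),(-.1,-.16,.083)],(0,0,255),0)
    for r in (.052,.0425):poly(np.c_[-.025+r*np.cos(t),-.07+r*np.sin(t),0*t+.101],(0,255,0))
    for a,col in ((0,(255,0,0)),(.3,(0,255,255))):
        poly([(-.025+dx*np.cos(a)+dy*np.sin(a),-.07-dx*np.sin(a)+dy*np.cos(a),.087) for dx,dy in ((-.015,-.043),(.015,-.043),(.015,.043),(-.015,.043))],col)
    x0,y0=dict(scene=(180,130),side=(205,165),wrist=(80,100))[c]
    cv2.imwrite(f'pics/{c}0o.png',cv2.resize(im[y0:y0+(200 if c=='wrist' else 150),x0:x0+(266 if c=='wrist' else 200)],None,fx=3,fy=3,interpolation=cv2.INTER_CUBIC))
E
```

```text
[0.53572156 0.03120398 0.40627589 0.11422948] 23.27789386379977
[[-1.9 -0.7]
 [ 0.4  0.1]
 [ 1.6 -0.2]
 [-0.5 -0.2]
 [-0.   0.8]
 [ 0.4 -0.9]
 [-0.6 -0.7]
 [ 0.2  0.8]
 [ 1.1 -0.7]
 [ 0.3  1.7]
 [-1.6  0.3]
 [-0.4 -0.6]]
shut slot [[ 0.54041997 -0.04297772  0.087     ]] ajar slot [[ 0.54205075 -0.04227614  0.10004919]]
```

View pics/scene0o.png

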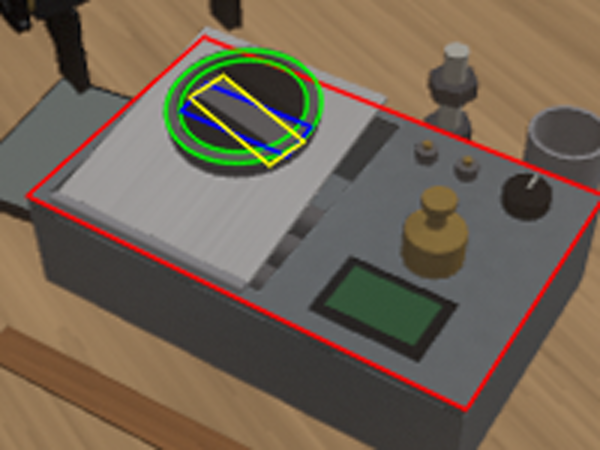

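View pics/side0o.png

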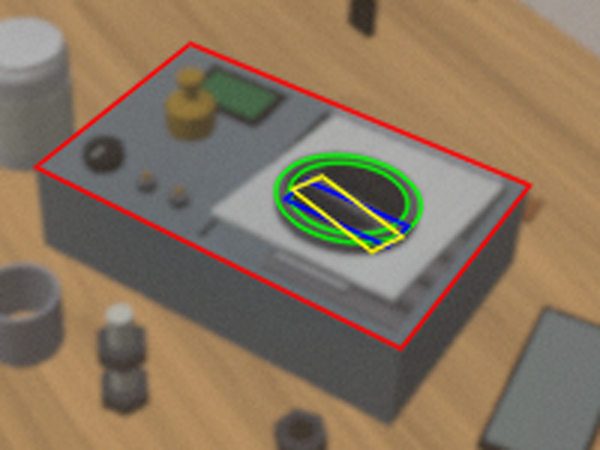

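View pics/wrist0o.png

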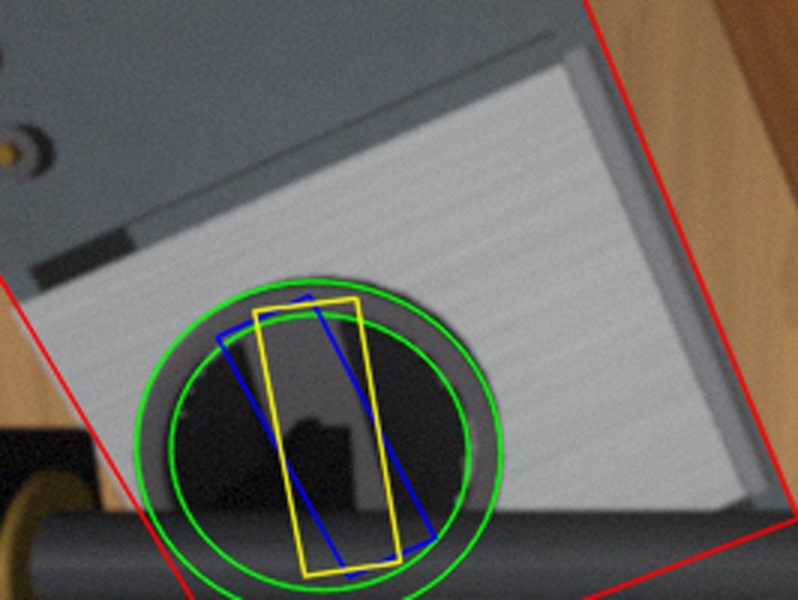

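Call:
apply_moves:
  grip: 40
  steps:
    - {"x": -10,"y": -6,"z": 0,"spin": 0.14}
    - {"x": -10,"y": -6,"z": 0,"spin": 0.14}
    - {"x": -10,"y": -6,"z": 0,"spin": 0.14}
    - {"x": -10,"y": -6,"z": 0,"spin": 0.14}
    - {"x": -10,"y": -6,"z": 0,"spin": 0.14}
    - {"x": -10,"y": -6,"z": 0,"spin": 0.14}
    - {"x": -10,"y": -6,"z": 0,"spin": 0.14}
    - {"x": -5,"y": 0,"z": 0,"spin": 0.14}
    - {"x": -5,"y": 0,"z": 0,"spin": 0.14}
    - {"x": 0,"y": 0,"z": 0,"spin": 0.14}
    - {"x": 0,"y": 0,"z": 0,"spin": 0.14}
    - {"x": 0,"y": 0,"z": 0,"spin": 0.14}

```text
time_s: 1.65
position: [0.5419, -0.0435, 0.2315]
tcp_rot: [[-0.178, 0.001, -0.984], [0.984, 0.002, -0.178], [0.002, -1.0, -0.001]]
force: [0.5, -0.1, -0.0]
opening: 0.46
```

Run:
```python
from h import *
v=np.load('pose.npy');v[3]=.13
s=read_state();print(s['position'],s['tcp_rot'][:,0],s['tcp_rot'][:,1])
for c in ['scene','side','wrist']:
    p=imaging.camera_params(c);im=imaging.capture(c)[:,:,::-1].copy();cv2.imwrite(f'pics/{c}1.png',im)
    if c=='wrist':np.save('p1.npy',p,allow_pickle=True)
```

```text
[ 0.54189498 -0.04347722  0.2315259 ] [-0.17769581  0.98408419  0.00158418] [ 5.75385908e-04  1.71369169e-03 -9.99998366e-01]
```

View pics/wrist1.png

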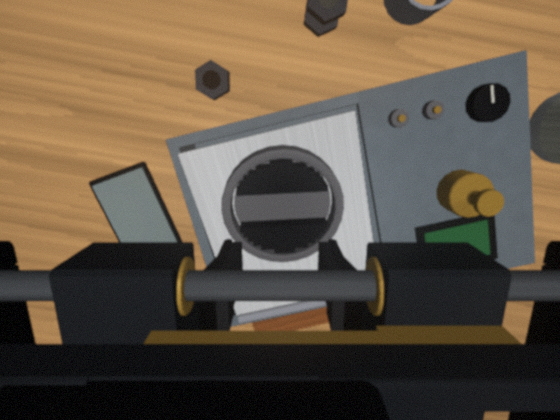

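View pics/side1.png

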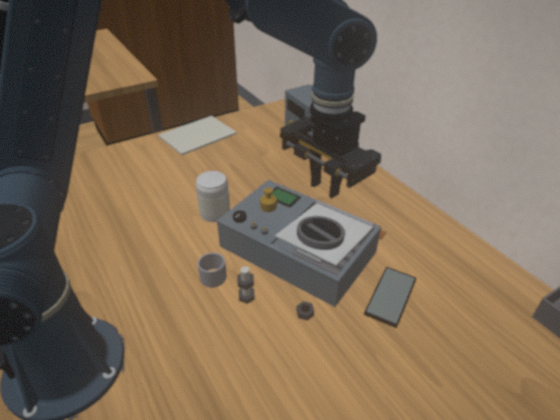

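View pics/scene1.png

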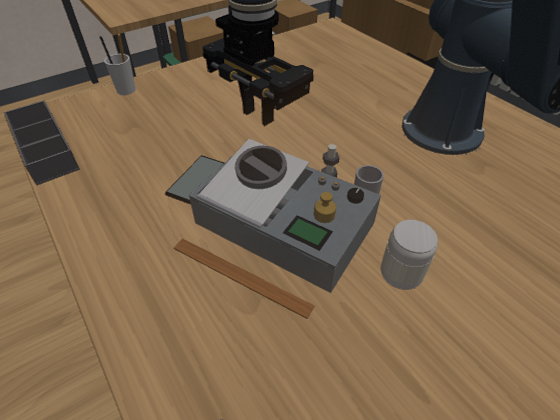

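```bash
cat > fit.py <<'E'
from h import *
from scipy.optimize import least_squares
pw=np.load('p1.npy',allow_pickle=True).item()
PC={'scene':imaging.camera_params('scene'),'side':imaging.camera_params('side'),'wrist':pw}
C={'scene':[((.1,-.16,.083),(190.5,195.5)),((.1,.16,.083),(334.5,266)),((-.1,.16,.083),(379.5,195)),((.1,-.16,0),(195.5,223))],
'side':[((.1,.16,.083),(267.5,180)),((-.1,.16,.083),(217,221)),((-.1,-.16,.083),(338,280)),((.1,-.16,.083),(380,227)),((-.1,-.16,0),(334.5,305.5)),((-.1,.16,0),(221,246))],
'wrist':[((-.1,.16,.083),(526,51)),((-.1,-.16,.083),(166,140)),((.1,.16,.083),(535,264))]}
H={'scene':(260.7,163.5),'side':(321,230.8),'wrist':(282.5,202.5)}
def res(v,full=False):
    r=[]
    for c in C:
        X=W(v[:3],[a for a,b in C[c]]);r.append(P(c,X,PC[c])-np.array([b for a,b in C[c]]))
        r.append(P(c,W(v[:3],hp([(-.025,-.07,.101)],v[3])),PC[c])-np.array(H[c]))
    r=np.vstack(r);return r if full else r.ravel()
s=least_squares(res,[.55,.08,.4,.15],loss='soft_l1');print(s.x,np.degrees(s.x[2]));print(res(s.x,True).round(1))
v=s.x;np.save('pose.npy',v)
print('shut slot',W(v[:3],[(-.025,-.07,.087)]),'ajar slot',W(v[:3],hp([(-.025,-.07,.087)],v[3])))
t=np.linspace(0,2*np.pi,60);c='wrist'
im=cv2.resize(cv2.imread('pics/wrist1.png')[30:270,160:],None,fx=2,fy=2,interpolation=cv2.INTER_CUBIC)
def poly(L,col,th=v[3]):
    q=(P(c,W(v[:3],hp(L,th)),pw)-[160,30])*2;cv2.polylines(im,[np.round(q*16).astype(np.int32)],True,col,1,cv2.LINE_AA,4)
poly([(.1,-.16,.083),(.1,.16,.083),(-.1,.16,.083),(-.1,-.16,.083)],(0,0,255),0)
poly(np.c_[-.025+.052*np.cos(t),-.07+.052*np.sin(t),0*t+.101],(0,255,0))
import sys
a=float(sys.argv[1])
for z,col in ((.087,(0,255,255)),(.101,(255,128,0))):
    poly([(-.025+dx*np.cos(a)+dy*np.sin(a),-.07-dx*np.sin(a)+dy*np.cos(a),z) for dx,dy in ((-.015,-.043),(.015,-.043),(.015,.043),(-.015,.043))],col)
cv2.imwrite('pics/w1o_%s.png'%sys.argv[1],im)
E
python3 fit.py 0.26
```

```text
[0.53580141 0.03130912 0.40558135 0.08760816] 23.23809956345884
[[-1.9 -0.7]
 [ 0.4  0.2]
 [ 1.6 -0.1]
 [-0.5 -0.2]
 [ 0.3  1.8]
 [ 0.5 -0.9]
 [-0.5 -0.8]
 [ 0.2  0.7]
 [ 1.1 -0.7]
 [ 0.3  1.7]
 [-1.5  0.2]
 [-0.7  0.6]
 [ 1.2 -0.4]
 [-1.4 -0.2]
 [ 0.3  0.2]
 [-0.4  4.1]]
shut slot [[ 0.54044829 -0.04287582  0.087     ]] ajar slot [[ 0.54157713 -0.04239111  0.09702754]]
```

View pics/w1o_0.26.png

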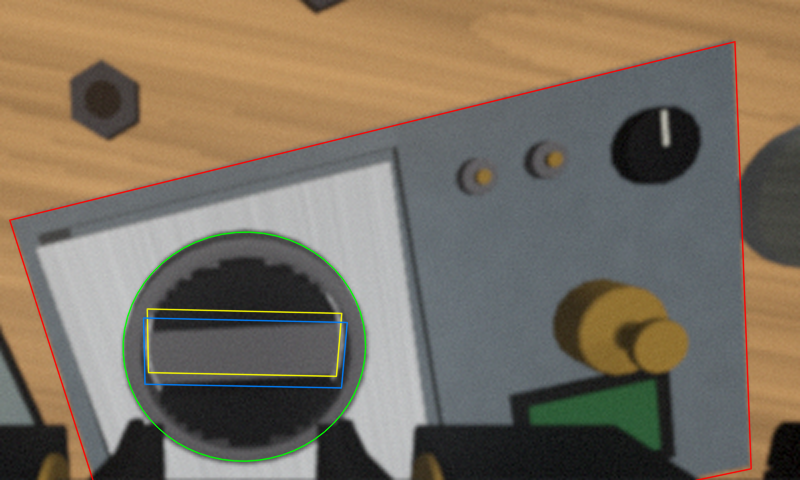

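```bash
sed -i "s/H\[c\]))/H[c]))\n    r.append([[(v[3]-.15)*100,0]])/; s/'wrist':(282.5,202.5)/'wrist':(282.8,203.5)/" fit.py; python3 fit.py 0.19
```

```text
[0.53569774 0.03126234 0.40526392 0.12594637] 23.21991215985018
[[-1.8 -0.7]
 [ 0.4  0.2]
 [ 1.6 -0.1]
 [-0.4 -0.2]
 [-0.1  0.5]
 [ 0.5 -0.9]
 [-0.6 -0.8]
 [ 0.1  0.8]
 [ 1.1 -0.6]
 [ 0.2  1.8]
 [-1.6  0.2]
 [-0.3 -1.2]
 [ 1.2 -0.5]
 [-1.4 -0.4]
 [ 0.3  0.1]
 [-0.3  5.8]
 [-2.4  0. ]]
shut slot [[ 0.54032107 -0.04292408  0.087     ]] ajar slot [[ 0.54219712 -0.04211923  0.10137428]]
```

View pics/w1o_0.19.png

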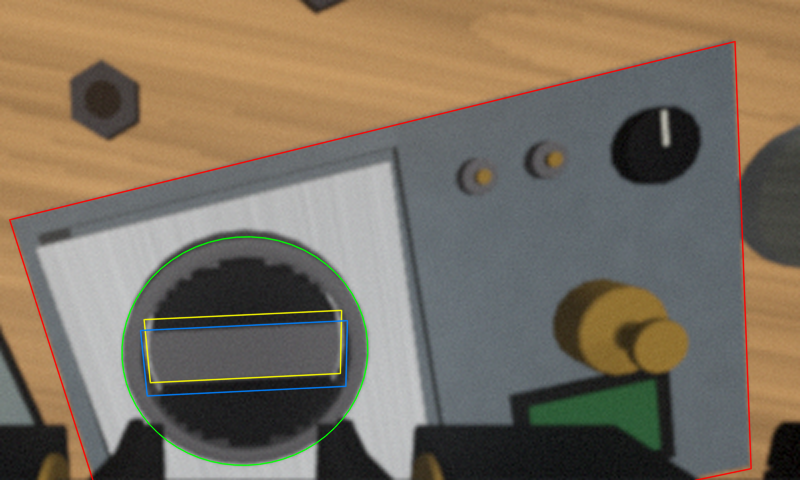

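Call:
apply_moves:
  steps:
    - {"x": 0,"y": 1,"z": -15,"spin": 0.02}
    - {"x": 0,"y": 0,"z": -15,"spin": 0}
    - {"x": 0,"y": 0,"z": -15,"spin": 0}
    - {"x": 0,"y": 0,"z": -15,"spin": 0}
    - {"x": 0,"y": 0,"z": -15,"spin": 0}
    - {"x": 0,"y": 0,"z": -10,"spin": 0}
    - {"x": 0,"y": 0,"z": -5,"spin": 0}
    - {"x": 0,"y": 0,"z": 0,"spin": 0}

```text
time_s: 2.6
position: [0.5439, -0.0427, 0.1398]
tcp_rot: [[-0.167, 0.006, -0.986], [0.986, 0.001, -0.167], [-0.0, -1.0, -0.006]]
force: [0.3, -0.1, -0.4]
opening: 0.462
```

Run:
```python
from h import *
s=read_state();print(s['time_s'],s['position'],s['tcp_rot'][:,0],s['force'])
o=[]
for c in ['scene','side','wrist']:
    im=imaging.capture(c)[:,:,::-1].copy();cv2.imwrite(f'pics/{c}2.png',im)
    x0,y0={'scene':(200,90),'side':(260,150),'wrist':(150,100)}[c];w=133 if c!='wrist' else 266
    o.append(cv2.resize(im[y0:y0+w,x0:x0+w][:, :],(400,400),interpolation=cv2.INTER_CUBIC))
cv2.imwrite('pics/c2.png',np.hstack(o[:2]));cv2.imwrite('pics/c2w.png',o[2])
```

```text
2.6 [ 0.54391319 -0.04271233  0.13981104] [-1.67077401e-01  9.85943678e-01 -4.54040084e-04] [ 0.28049267 -0.11872821 -0.40769524]
```

View pics/c2.png

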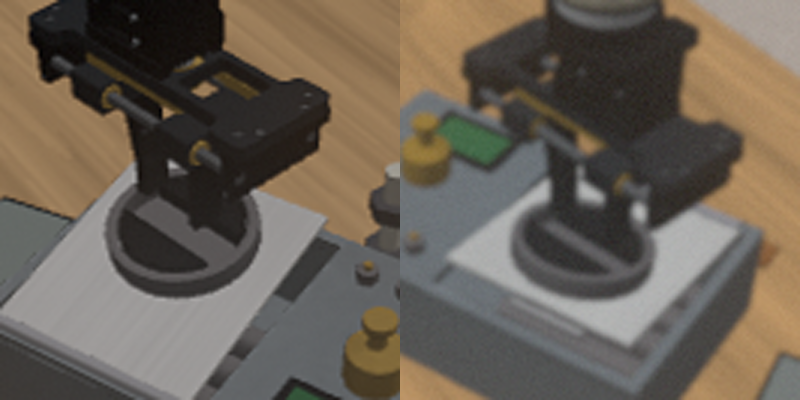

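View pics/wrist2.png

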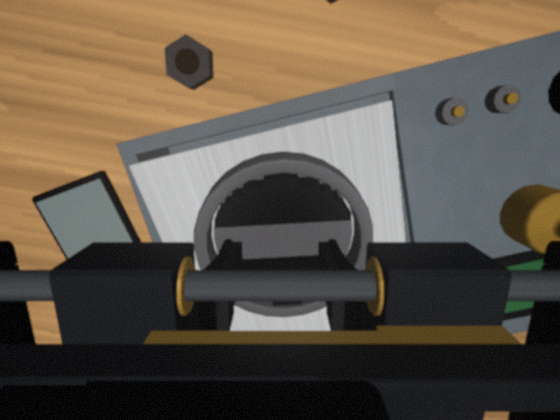

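Call:
apply_moves:
  steps:
    - {"x": -1.5,"y": 0.5,"z": -7,"spin": 0.04}
    - {"x": -0.5,"y": 0,"z": -7,"spin": 0}
    - {"x": 0,"y": 0,"z": -6,"spin": 0}
    - {"x": 0,"y": 0,"z": 0,"spin": 0}

```text
time_s: 3.15
position: [0.5445, -0.0429, 0.1225]
tcp_rot: [[-0.206, 0.014, -0.978], [0.979, -0.001, -0.206], [-0.004, -1.0, -0.013]]
force: [-0.6, -0.3, -0.1]
opening: 0.459
```

Run:
```python
from h import *
s=read_state();print(s['time_s'],s['position'],s['tcp_rot'][:,0],s['force'])
o=[]
for c in ['scene','side','wrist']:
    im=imaging.capture(c)[:,:,::-1].copy();cv2.imwrite(f'pics/{c}3.png',im)
    x0,y0={'scene':(200,90),'side':(260,150),'wrist':(150,100)}[c];w=133 if c!='wrist' else 266
    o.append(cv2.resize(im[y0:y0+w,x0:x0+w][:, :],(400,400),interpolation=cv2.INTER_CUBIC))
cv2.imwrite('pics/c3.png',np.hstack(o[:2]))
```

```text
3.15 [ 0.54453947 -0.04288644  0.12248498] [-0.20604006  0.97853411 -0.00429957] [-0.56463983 -0.2566698  -0.07535426]
```

View pics/c3.png

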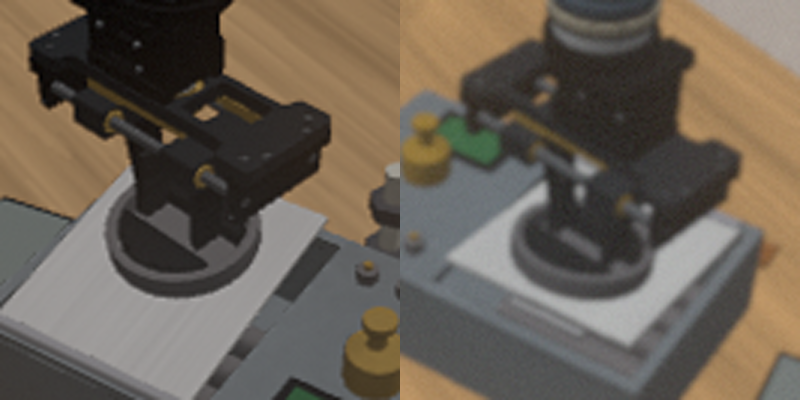

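View pics/wrist3.png

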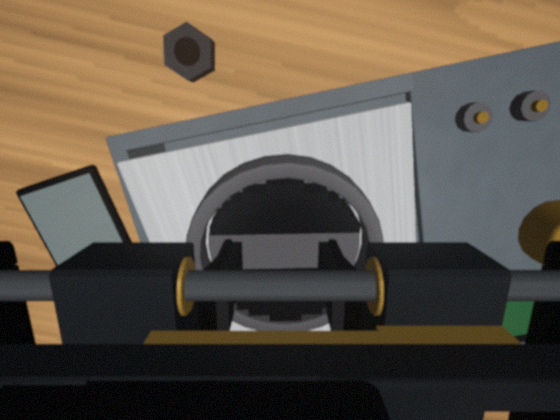

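Call:
apply_moves:
  steps:
    - {"x": -3,"y": 0.5,"z": 0,"spin": 0}
    - {"x": -1,"y": 0,"z": -4,"spin": 0}
    - {"x": -1,"y": 0,"z": -4,"spin": 0}
    - {"x": -0.5,"y": 0,"z": -2,"spin": 0}

```text
time_s: 3.7
position: [0.5401, -0.0427, 0.1134]
tcp_rot: [[-0.206, 0.018, -0.978], [0.979, -0.003, -0.206], [-0.006, -1.0, -0.017]]
force: [0.9, -0.3, 0.2]
opening: 0.461
```

Call:
apply_moves:
  steps:
    - {"x": 0,"y": 0,"z": -4,"spin": 0}
    - {"x": 0,"y": 0,"z": -4,"spin": 0}
    - {"x": 0,"y": 0,"z": -4,"spin": 0}
    - {"x": 0,"y": 0,"z": -3,"spin": 0}

```text
time_s: 4.1
position: [0.5389, -0.0432, 0.0976]
tcp_rot: [[-0.207, 0.015, -0.978], [0.978, -0.003, -0.207], [-0.007, -1.0, -0.014]]
force: [-1.9, -1.1, 4.4]
opening: 0.461
```

Call:
apply_moves:
  steps:
    - {"x": 1,"y": 0,"z": -2,"spin": 0}
    - {"x": 0,"y": 0,"z": -2,"spin": 0}
    - {"x": 0,"y": 0,"z": -2,"spin": 0}

```text
time_s: 4.4
position: [0.5389, -0.0433, 0.0951]
tcp_rot: [[-0.208, 0.013, -0.978], [0.978, -0.003, -0.208], [-0.006, -1.0, -0.012]]
force: [-5.5, -0.2, 22.7]
opening: 0.46
```

Call:
apply_moves:
  steps:
    - {"x": 0.5,"y": 0,"z": -2,"spin": -0.08}
    - {"x": 0.5,"y": 0,"z": -2,"spin": -0.1}
    - {"x": 0.5,"y": 0,"z": -2,"spin": -0.1}
    - {"x": 0.5,"y": 0,"z": -2,"spin": -0.1}

```text
time_s: 4.8
position: [0.5387, -0.0429, 0.0952]
tcp_rot: [[0.182, 0.008, -0.983], [0.983, -0.008, 0.182], [-0.006, -1.0, -0.009]]
force: [-5.7, -1.0, 19.1]
opening: 0.459
```

Call:
apply_moves:
  steps:
    - {"x": 0.5,"y": 0,"z": -2,"spin": -0.1}
    - {"x": 0.5,"y": 0,"z": -2,"spin": -0.1}
    - {"x": 0.5,"y": 0,"z": -2,"spin": -0.1}
    - {"x": 0.5,"y": 0,"z": -2,"spin": -0.1}
    - {"x": 0.5,"y": 0,"z": -2,"spin": -0.1}
    - {"x": 0.5,"y": 0,"z": -2,"spin": -0.1}

```text
time_s: 5.4
position: [0.5386, -0.0422, 0.0952]
tcp_rot: [[0.721, -0.001, -0.693], [0.692, -0.011, 0.721], [-0.008, -1.0, -0.007]]
force: [-6.4, -0.6, 18.6]
opening: 0.457
```

Run:
```python
from h import *
s=read_state();print(s['time_s'],s['position'],s['moment'],s['force'],s['joint_positions'],np.degrees(np.arctan2(s['tcp_rot'][1,0],s['tcp_rot'][0,0])))
```

```text
5.4 [ 0.53856261 -0.04224625  0.09517262] [0.21412253 0.87493235 0.06154311] [-6.4289029  -0.6021478  18.57832071] [-16.00073738  35.28940455 100.86431868  -0.87906517  43.73414122
 -59.19592645] 43.82812079177042
```

Call:
apply_moves:
  steps:
    - {"x": 0.5,"y": 0,"z": -2,"spin": -0.1}
    - {"x": 0.5,"y": 0,"z": -2,"spin": -0.1}
    - {"x": 0.5,"y": 0,"z": -2,"spin": -0.1}
    - {"x": 0.5,"y": 0,"z": -2,"spin": -0.08}

```text
time_s: 5.8
position: [0.5385, -0.0414, 0.0952]
tcp_rot: [[0.932, -0.006, -0.361], [0.361, -0.009, 0.932], [-0.009, -1.0, -0.006]]
force: [-6.3, 4.5, 19.0]
opening: 0.462
```

Run:
```python
from h import *
s=read_state();print(s['time_s'],s['position'],s['moment'],s['force'],np.degrees(np.arctan2(s['tcp_rot'][1,0],s['tcp_rot'][0,0])))
```

```text
5.8 [ 0.53851978 -0.0413834   0.09516793] [0.77127494 0.53163477 0.21515614] [-6.25081388  4.51576671 19.00168621] 21.188717083593577
```

Call:
apply_moves:
  steps:
    - {"x": 0.5,"y": -0.5,"z": -2,"spin": -0.06}
    - {"x": 0.5,"y": -0.5,"z": -2,"spin": -0.06}
    - {"x": 0.5,"y": -0.5,"z": -2,"spin": -0.06}

```text
time_s: 6.1
position: [0.539, -0.0427, 0.0952]
tcp_rot: [[0.981, -0.008, -0.195], [0.195, -0.012, 0.981], [-0.01, -1.0, -0.01]]
force: [-6.0, 4.8, 18.7]
opening: 0.462
```

Run:
```python
from h import *
s=read_state();print(s['time_s'],s['position'],s['moment'],s['force'],np.degrees(np.arctan2(s['tcp_rot'][1,0],s['tcp_rot'][0,0])))
o=[]
for c in ['scene','side','wrist']:
    im=imaging.capture(c)[:,:,::-1].copy();cv2.imwrite(f'pics/{c}4.png',im)
    x0,y0={'scene':(200,90),'side':(260,150),'wrist':(150,100)}[c];w=133 if c!='wrist' else 266
    o.append(cv2.resize(im[y0:y0+w,x0:x0+w][:, :],(400,400),interpolation=cv2.INTER_CUBIC))
cv2.imwrite('pics/c4.png',np.hstack(o[:2]))
```

```text
6.1 [ 0.53897112 -0.04269182  0.09522281] [1.02145211 0.6189803  2.61290795] [-5.97683401  4.83564519 18.67091375] 11.255597706395376
```

View pics/c4.png

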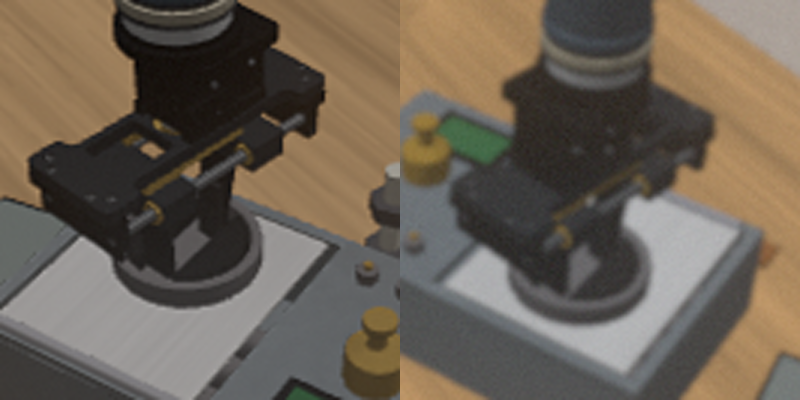

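View pics/wrist4.png

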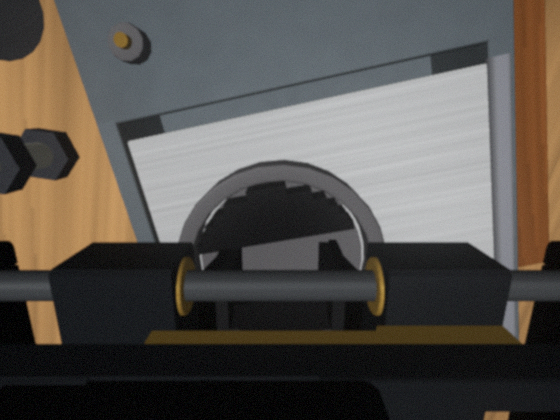

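Call:
apply_moves:
  steps:
    - {"x": 0,"y": 0,"z": -1,"spin": 0}
    - {"x": 0,"y": 0,"z": 0,"spin": 0.01}
    - {"x": 0,"y": 0,"z": 0.3,"spin": 0.02}

```text
time_s: 6.55
position: [0.5391, -0.0425, 0.097]
tcp_rot: [[0.968, -0.006, -0.251], [0.251, -0.019, 0.968], [-0.011, -1.0, -0.017]]
force: [-1.3, -0.9, 3.2]
opening: 0.459
```

```bash
cat > st.py <<'E'
from h import *
s=read_state();print(s['time_s'],s['position'],s['moment'],s['force'],np.degrees(np.arctan2(s['tcp_rot'][1,0],s['tcp_rot'][0,0])))
E
python3 st.py
```

```text
6.55 [ 0.53910709 -0.04254798  0.09696721] [-0.13696029  0.40739604  0.16663302] [-1.33955745 -0.87927798  3.18583652] 14.556225536242712
```

Call:
apply_moves:
  steps:
    - {"x": 0,"y": 0,"z": 1,"spin": 0.01}
    - {"x": 0,"y": 0,"z": 2,"spin": 0.04}
    - {"x": 0,"y": 0,"z": 3,"spin": 0.04}

```text
time_s: 6.85
position: [0.5401, -0.042, 0.1021]
tcp_rot: [[0.941, -0.003, -0.337], [0.337, -0.017, 0.941], [-0.008, -1.0, -0.015]]
force: [-0.1, -0.1, 0.5]
opening: 0.461
```

```bash
python3 st.py
```

```text
6.85 [ 0.54010724 -0.04195814  0.10208804] [ 0.05893294 -0.04182969  0.01928478] [-0.14957696 -0.09834728  0.45454078] 19.697335690396038
```

Free of contact. Lifting straight out.

Call:
apply_moves:
  steps:
    - {"x": 0,"y": 0,"z": 5,"spin": 0}
    - {"x": 0,"y": 0,"z": 7,"spin": 0}
    - {"x": 0,"y": 0,"z": 10,"spin": 0}
    - {"x": 0,"y": 0,"z": 20,"spin": 0}
    - {"x": 0,"y": 0,"z": 30,"spin": 0}
    - {"x": 0,"y": 0,"z": 30,"spin": 0}
    - {"x": 0,"y": 0,"z": 30,"spin": 0}
    - {"x": 0,"y": 0,"z": 0,"spin": 0}
    - {"x": 0,"y": 0,"z": 0,"spin": 0}

```text
time_s: 7.75
position: [0.5407, -0.0411, 0.2419]
tcp_rot: [[0.945, 0.002, -0.328], [0.328, -0.014, 0.945], [-0.003, -1.0, -0.014]]
force: [-0.8, -0.3, -0.4]
opening: 0.46
```

```bash
python3 st.py
python3 - <<'E'
from h import *
v=np.load('pose.npy');a=np.pi/2;t=np.linspace(0,2*np.pi,60);o=[]
for c in ['scene','side','wrist']:
    p=imaging.camera_params(c);im=imaging.capture(c)[:,:,::-1].copy();cv2.imwrite(f'pics/{c}5.png',im)
    def poly(L,col,th=.02):
        q=P(c,W(v[:3],hp(L,th)),p);cv2.polylines(im,[np.round(q*16).astype(np.int32)],True,col,1,cv2.LINE_AA,4)
    if c=='wrist':
        poly([(-.025+dx*np.cos(a)+dy*np.sin(a),-.07-dx*np.sin(a)+dy*np.cos(a),.087) for dx,dy in ((-.015,-.043),(.015,-.043),(.015,.043),(-.015,.043))],(0,255,255))
        poly(np.c_[-.025+.052*np.cos(t),-.07+.052*np.sin(t),0*t+.101],(0,255,0))
        cv2.imwrite('pics/w5.png',im)
    else:
        x0,y0=(180,130) if c=="scene" else (205,165)
        o.append(cv2.resize(im[y0:y0+150,x0:x0+200],None,fx=2,fy=2,interpolation=cv2.INTER_CUBIC))
cv2.imwrite('pics/c5.png',np.hstack(o))
E
```

```text
7.75 [ 0.54073937 -0.04113883  0.24194671] [0.03463778 0.00163727 0.02023265] [-0.77647828 -0.32313576 -0.39997628] 19.14960085295633
```

View pics/c5.png

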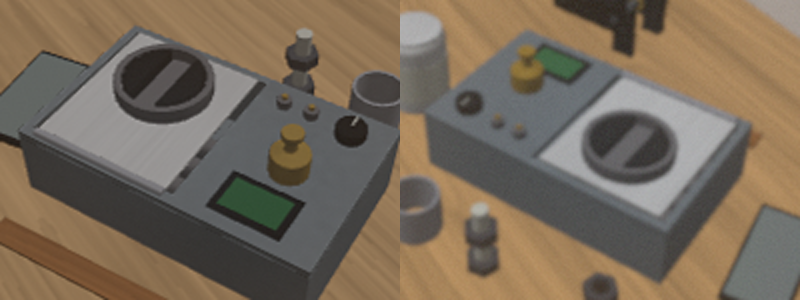

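View pics/w5.png

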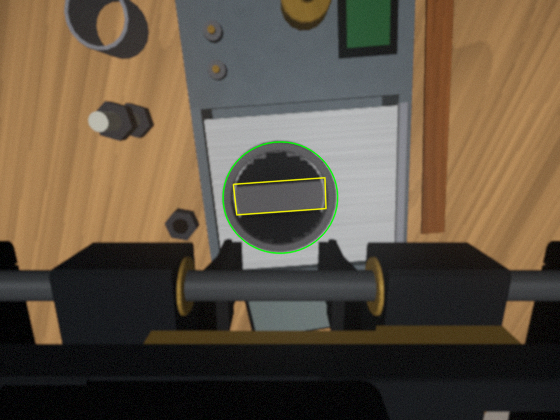

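```bash
python3 -c "
from rig import job
print(job.hand_in())"
```

```text
the job is handed in; nothing more can be done
None
```

The hatch is shut and locked, and I handed the job in at about 8 s of robot time.

- **Pressing:** I set the two fingertips, about 40 mm apart, along the latch slot and pressed until the hatch hit its hard stop. The tool stood at z 0.095 m with about 19–23 N on it.
- **Turning:** Still pressing, I turned the latch clockwise. At the stop the moment about the vertical rose from about 0.2 to 2.6 N m.
- **Withdrawing:** I eased the load off, and the hatch rose about 2 mm onto its keeper. I then lifted straight out with almost no force on the tool.

**Last checks:**
- In the final wrist picture the slot lies on the outline I predicted for the locked position. The scene and side pictures show the hatch sitting flush.
- The weight, can, tube, bolt, nut, phone and ruler appear where they started. I compared them by eye only and did not measure them.
- One reading disagreed: my camera fits put the hatch's starting angle at about 0.09–0.13 rad instead of the stated 0.15. It made no difference to the result.

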